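# Put the casting-ring formers back in the locking rack

## Robot

A 7-joint arm with a two-finger parallel gripper is mounted at the origin on the work surface. World frame = base frame: x ahead of the robot, y to its left, z up, the work surface at z = 0. Lengths are in m, angles in rad, forces in N, time in s.
With the tool pointing down it reaches from about 0.4 to 0.925 m from the base axis. Payload 5.6 kg.
Tool frame: the origin (TCP) lies on the mounting face of the last link; the fingertips stand 173 mm ahead of it and the grasp point (between the pads) lies 155 mm ahead of it (bot.pinch_z is the distance from the TCP to the grasp point, in m); z points along the fingers, y is the line along which they close (so a half turn about z gives the same grasp; the last joint's range is limited). The gripper opens to 85 mm and grips with 20 to 120 N. Pads are 22 mm wide; open, the fingers measure 114 mm over their backs; the gripper's body (76 mm by 85 mm) begins 54 mm behind the grasp point. The pads swing forward as they close: fully open they stand 13 mm farther back than shut.
Start: joints at [1.247, 0.468, -0.012, 1.603, 0.006, 1.071, -0.056], TCP at [0.18, -0.625, 0.405] pointing down, gripper open.
Joint ranges: [-2.53, 2.53], [-0.31, 2.02], [-1.57, 1.55], [0.28, 2.44], [-1.29, 4.43], [0.15, 1.84], [-2.92, 2.92]. Speed limits (rad/s): [2.57, 2.57, 3.14, 3.14, 3.14, 3.14, 3.14].

## Interface

Orientations are given as a rotation vector (axis times angle).
In Python, from cell import bot, imaging gives the robot as it stands.
- The arm moves only by the tool send_rows, never from a script. Its argument "moves" is one flat list of numbers, 7 for each row, row after row: the shift along the world's x, y, z in mm, then the turn, a rotation vector about the world's x, y, z in degrees, then the opening, from 0 (shut) to 1 (fully open). In form: [dx, dy, dz, wx, wy, wz, claw, dx, dy, dz, wx, wy, wz, claw, ...]. A call has 1 to 5 rows; each row is the pose to reach, as a shift and turn from the pose commanded when the call began; what a row does not reach only later rows make up. A row lasts 1/10 s, in which the tool goes at most 50 mm and 8.59 degrees, less where a joint would pass 70% of its speed; a pose out of reach is approached as far as the arm can. A call with a gripper value outside its range is refused whole. The fingers move at their own pace and stop on an object; "newtons" is the grip in N (left out, the last holds). Time passes only in rows, so rows that repeat a pose let the fingers close. It gives the time, the measured TCP pose, the force, the opening and the grip force at its end, in the units of the state.
- bot.state(): the state, without advancing time (a new reading comes with each control period).
- imaging.grab_frame(name): name is "scene" or "top" or "wrist"; returns the picture (480x640x3 uint8, red, green, blue); there is no depth.
- imaging.camera_model(name): a dict with "fx", "fy", "cx", "cy" (pixels), "position" and "orientation" of the camera in the world; the wrist camera has in their place "T_tool_cam" (4x4, takes a point from camera to tool coordinates, whose origin is the TCP and whose axes are the flange's). Camera axes: x right, y up, looking along -z (the intrinsics and any distortion apply to the point x, -y, -z); pixel columns grow to the right and rows downward; lengths in m; the calibration is good to about 2 mm. A picture is of the moment at which its call begins: read the wrist's pose just before it. camera_model takes no time and is no camera call.
- bot.sign_off(): hands the job in; it is judged then, once.
The state is a dict: "t": time; "joints": joint angles; "qd": joint speeds; "joint_torque": joint torques, N m; "position": TCP position; "eef_rot": TCP orientation; "contact_force": force on the tool from outside, world axes, zero at the start; "moment": the same for the moment, N m; "finger_gap": finger opening in m; "gripper_force": force on a finger pad.
Only numpy, scipy, OpenCV 4.12 (cv2) and the standard library are available. Lean on these libraries where they do the work, as an engineer would, in place of code of your own. Each camera call takes 0.05 s, during which the arm holds its last target. There are 200 camera calls.

## Task

Unlock the rack by sliding its comb fully open, then put every casting-ring former, those on the bench and the white one that was put in the wrong slot, away in the slot labelled with its own colour, sliding it upright along the slot under the lips until it is fully home. Once all of them are home, slide the comb back to fully locked, and leave the jar, the tin and the plaster cast where they are.

Things in the scene. Friction and masses are not known exactly. Their poses are not given: they have to be found in the camera images.
- former_red: casting-ring former with a red base: a round disc, 46 mm across and 9 mm thick, with an upright grey stem 14 mm across at its centre (red cap; total height 72 mm; 130 g, heavy base). Stands on the bench at the start; some starts lack it. Origin: centre of the disc's underside; z up along the stem; its yaw has no meaning.
- former_yellow: casting-ring former with a yellow base: a round disc, 46 mm across and 9 mm thick, with an upright grey stem 14 mm across at its centre (yellow cap; total height 72 mm; 130 g, heavy base). Stands on the bench at the start; some starts lack it. Origin: centre of the disc's underside; z up along the stem; its yaw has no meaning.
- former_green: casting-ring former with a green base: a round disc, 46 mm across and 9 mm thick, with an upright grey stem 14 mm across at its centre (green cap; total height 72 mm; 130 g, heavy base). Stands on the bench at the start; some starts lack it. Origin: centre of the disc's underside; z up along the stem; its yaw has no meaning.
- former_blue: casting-ring former with a blue base: a round disc, 46 mm across and 9 mm thick, with an upright grey stem 14 mm across at its centre (blue cap; total height 72 mm; 130 g, heavy base). Stands on the bench at the start; some starts lack it. Origin: centre of the disc's underside; z up along the stem; its yaw has no meaning.
- former_white: casting-ring former with a white base: a round disc, 46 mm across and 9 mm thick, with an upright grey stem 14 mm across at its centre (white cap; total height 72 mm; 130 g, heavy base). Always there; at the start it is in the rack, in the wrong slot (the blue one), behind the locked comb. Origin: centre of the disc's underside; z up along the stem; its yaw has no meaning.
- slot_red: the rack's slot labelled red (red tile on the apron at the slot's mouth, and a small red patch on the back stop). Origin: the home point on the slot's floor, where a former's origin lies when it is fully home (its disc against the back stop); x points into the slot, away from the mouth; z up; the floor is 5 mm above the bench.
- slot_yellow: the rack's slot labelled yellow (yellow tile on the apron at the slot's mouth, and a small yellow patch on the back stop). Origin: the home point on the slot's floor, where a former's origin lies when it is fully home (its disc against the back stop); x points into the slot, away from the mouth; z up; the floor is 5 mm above the bench.
- slot_green: the rack's slot labelled green (green tile on the apron at the slot's mouth, and a small green patch on the back stop). Origin: the home point on the slot's floor, where a former's origin lies when it is fully home (its disc against the back stop); x points into the slot, away from the mouth; z up; the floor is 5 mm above the bench.
- slot_blue: the rack's slot labelled blue (blue tile on the apron at the slot's mouth, and a small blue patch on the back stop). Origin: the home point on the slot's floor, where a former's origin lies when it is fully home (its disc against the back stop); x points into the slot, away from the mouth; z up; the floor is 5 mm above the bench.
- slot_white: the rack's slot labelled white (white tile on the apron at the slot's mouth, and a small white patch on the back stop). Origin: the home point on the slot's floor, where a former's origin lies when it is fully home (its disc against the back stop); x points into the slot, away from the mouth; z up; the floor is 5 mm above the bench.
- rack: fixed grey rack with five parallel slots 62 mm apart, in changing colour order. Origin: on the bench under the middle slot's home point; axes parallel to those of the slots. Each channel is 50 mm wide, its walls 12 mm thick and 12 mm high above the slot floor, from the back stop (24 mm behind home) forward to 41 mm before home, with pointed ends to 47 mm.
- rack_lip (a point): middle slot's centre line at the front edge of the lips' top, 41 mm before home. Flat lips lie on all the walls from here to the back stop: underside 12 mm, top 16 mm above the slot floor. They overhang the discs and leave a gap 22 mm wide for the stem, so a former cannot enter from above.
- rack_apron (a point): middle slot's set-down point on the apron, 74 mm before home. The apron is open from above, level with the slot floors (5 mm above the bench) and runs from the walls to 105 mm before home. Set a former down on the same point before its own slot, then slide it in along the slot's x.
- comb (a joint): black locking comb on top of the lips (its top 21 mm above the slot floors); slide in m: 0 = locked (a hook crosses each stem gap just in front of a stem that is home), 0.026 = fully unlocked, at its stop. It moves along the rack's -y to unlock, with about 2 N of friction, and stays where it is left. It cannot lock if a stem is over 9 mm short of home.
- comb_grip (a point): the comb's orange grip, an upright post 18 mm across beyond the rack's -y end, which moves with the comb. The point lies on its axis 48 mm above the bench; the post's top is at 62 mm and it stands on the comb's arm, whose top is at 26 mm.
- bottle: bystander: small green glass jar with a black cap, 40 mm across, 62 mm high; origin at the centre of its underside.
- tin: bystander: round aluminium wax tin, 80 mm across, 28 mm high; origin at the centre of its underside.
- cast: bystander: white plaster dental cast, 68 mm round base, 30 mm high; origin at the centre of its underside.
Not all that is in view belongs to the job. What is shaped like the former_white but purple is not meant.

How it is judged:
By the outcome, as a careful person would: the job done as asked, in the order asked, and still so for the second after the job is handed in, with the robot touching nothing.
Of former_red, former_yellow, former_green, former_blue only 3 to 4 are there at a start; the rules pass over those that are not, and their reading is None.
At some moment in a run one of former_red, former_yellow, former_green, former_blue, former_white may be knocked a few centimetres aside while the robot is not near it.
Once in a run the grip may slacken for a moment while it holds something.
It also fails if it takes over 210 s, if anything falls off the work surface, if the arm or the gripper's body presses on something with over 40 N, if the wrist force passes 120 N, or if a joint passes its speed limit or range.

## Working session

There is one attempt and no reset: what is moved stays moved. The work goes in short steps, Python scripts to look and compute and a tool call to move; the robot and the scene stay as the last step left them, time stands still between calls to the robot, and variables do not carry over. Pictures are saved under pics/ and viewed, at most 14 in all, crops included, and the job is handed in when it is done.

Besides the shell and the picture viewer there is one more tool, called after ">>>" as name(argument=value, ...), one argument or row to a line, values as JSON. send_rows: Moves the arm, as the interface text tells. Its arguments: {"type":"object","properties":{"moves":{"type":"array"},"newtons":{"type":"number"}},"required":["moves"]}

```bash
ls; mkdir -p pics; python3 - <<'E'
from cell import bot, imaging
import cv2,numpy as np
s=bot.state();print({k:np.round(v,3) for k,v in s.items()})
for n in("scene","top","wrist"):
    print(n,imaging.camera_model(n))
    im=imaging.grab_frame(n);cv2.imwrite(f"pics/{n}0.png",im[:,:,::-1])
E
```

```text
pics
{'t': np.float64(0.0), 'joints': array([ 1.247,  0.468, -0.012,  1.604,  0.006,  1.071, -0.056]), 'qd': array([-0.   ,  0.   ,  0.001, -0.   ,  0.   ,  0.   ,  0.001]), 'joint_torque': array([-1.0000e-03, -5.3240e+01,  2.1000e-02, -2.5131e+01,  1.1000e-02,
        8.0000e-03, -0.0000e+00]), 'position': array([ 0.18 , -0.624,  0.404]), 'eef_rot': array([-3.109e+00, -4.390e-01,  1.000e-03]), 'contact_force': array([ 0.159, -0.883, -0.119]), 'moment': array([-0.008,  0.002, -0.033]), 'gripper_force': np.float64(0.0), 'finger_gap': np.float64(0.085)}
scene {'fx': 441.8051108129049, 'fy': 441.8051108129049, 'cx': 318.4783253564928, 'cy': 229.51449489317977, 'position': array([ 1.11342875, -0.50976787,  0.58558489]), 'orientation': array([0.92467251, 0.38149141, 0.75639386])}
top {'fx': 510.8821160166335, 'fy': 510.8821160166335, 'cx': 314.2026230272558, 'cy': 243.35413763903688, 'position': array([ 0.34425124, -0.00466771,  1.25704861]), 'orientation': array([ 0.13676522, -0.13679111, -1.57720844])}
wrist {'fx': 379.2888962751206, 'fy': 379.2888962751206, 'cx': 315.2665778840721, 'cy': 239.15420227691783, 'T_tool_cam': array([[ 3.57234788e-04,  9.47369614e-01,  3.20141668e-01,
         8.23932171e-02],
       [ 9.99999833e-01, -4.84192493e-04,  3.16967569e-04,
         4.77666162e-05],
       [ 4.55295635e-04,  3.20141501e-01, -9.47369628e-01,
         3.10681285e-02],
       [ 0.00000000e+00,  0.00000000e+00,  0.00000000e+00,
         1.00000000e+00]])}
```

View pics/top0.png

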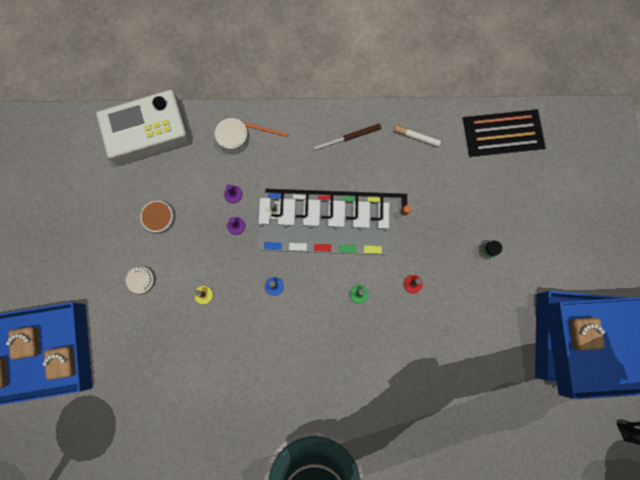

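View pics/scene0.png

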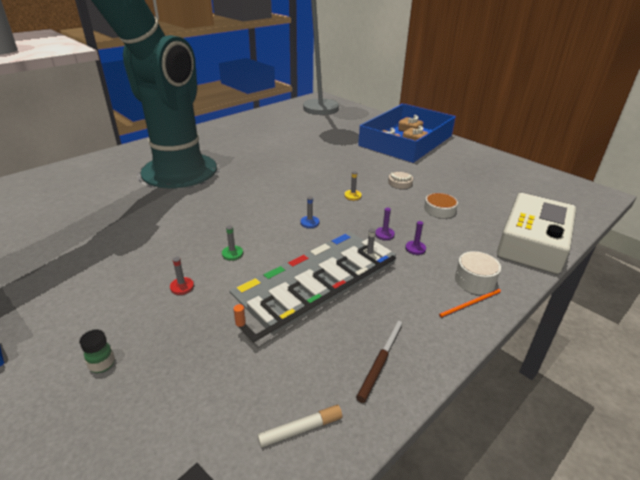

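Top view: the slots run, from image left, blue, white, red, green, yellow. The white former is in the blue slot at about (277,205). Bench formers are yellow (204,295), blue (274,287), green (359,294) and red (414,284). The orange grip is at (407,210). The scene view agrees.

```bash
cat > h.py <<'E'
from cell import bot, imaging
import cv2,numpy as np
from scipy.spatial.transform import Rotation as Ro
def cam(n,st=None):
    m=imaging.camera_model(n); K=np.array([[m["fx"],0,m["cx"]],[0,m["fy"],m["cy"]],[0,0,1]])
    if n=="wrist":
        st=st or bot.state(); R=Ro.from_rotvec(st["eef_rot"]).as_matrix(); T=m["T_tool_cam"]
        return K,R@T[:3,:3],R@T[:3,3]+st["position"]
    return K,Ro.from_rotvec(m["orientation"]).as_matrix(),np.array(m["position"])
def ray(c,uv):
    K,R,p=c; d=np.linalg.solve(K,[uv[0],uv[1],1]); return p,R@np.array([d[0],-d[1],-d[2]])
def plane(c,uv,z):
    p,d=ray(c,uv); return p+d*(z-p[2])/d[2]
def proj(c,X):
    K,R,p=c; q=R.T@(np.asarray(X)-p); v=K@np.array([q[0],-q[1],-q[2]]); return v[:2]/v[2]
def tri(c1,u1,c2,u2):
    A=[];b=[]
    for c,u in((c1,u1),(c2,u2)):
        p,d=ray(c,u); d/=np.linalg.norm(d); P=np.eye(3)-np.outer(d,d); A.append(P);b.append(P@p)
    return np.linalg.lstsq(np.vstack(A),np.hstack(b),rcond=None)[0]
HUE={"red":(-6,5),"yellow":(22,34),"green":(45,80),"blue":(100,122),"orange":(6,14),"purple":(130,155)}
def blobs(im,col,amin=15,smin=110,vmin=60):
    h=cv2.cvtColor(im,cv2.COLOR_RGB2HSV).astype(int); a,b=HUE[col]; H=h[...,0]
    if a<0: H=np.where(H>90,H-180,H)
    m=((H>=a)&(H<=b)&(h[...,1]>smin)&(h[...,2]>vmin)).astype(np.uint8)
    cs,_=cv2.findContours(m,cv2.RETR_EXTERNAL,cv2.CHAIN_APPROX_NONE); out=[]
    for c in cs:
        ar=cv2.contourArea(c)
        if ar>=amin:
            hull=cv2.convexHull(c); M=cv2.moments(hull); out.append((ar,(M["m10"]/M["m00"],M["m01"]/M["m00"]),cv2.boundingRect(c)))
    return sorted(out,key=lambda o:-o[0])
E
python3 - <<'E'
from h import *
for n in("top","scene"):
    im=cv2.imread(f"pics/{n}0.png")[:,:,::-1].copy(); c=cam(n)
    for col in HUE:
        for ar,uv,bb in blobs(im,col):
            if ar<1500: print(n,col,ar,np.round(uv,1),bb,"z5",np.round(plane(c,uv,.005)[:2],3),"z9",np.round(plane(c,uv,.009)[:2],3),"z62",np.round(plane(c,uv,.062)[:2],3))
E
```

```text
top red 188.0 [412.9 283.6] (404, 275, 19, 18) z5 [ 0.461 -0.247] z9 [ 0.461 -0.246] z62 [ 0.456 -0.236]
top red 103.0 [322.6 247.3] (314, 244, 18, 8) z5 [ 0.554 -0.027] z9 [ 0.553 -0.026] z62 [ 0.545 -0.026]
top red 38.0 [324.2 197. ] (318, 195, 13, 5) z5 [ 0.683 -0.032] z9 [ 0.682 -0.032] z62 [ 0.668 -0.031]
top yellow 210.5 [203.2 294.5] (194, 286, 19, 18) z5 [0.44  0.267] z9 [0.44  0.266] z62 [0.436 0.255]
top yellow 99.5 [372.4 249. ] (364, 246, 18, 7) z5 [ 0.548 -0.15 ] z9 [ 0.548 -0.15 ] z62 [ 0.539 -0.144]
top yellow 35.5 [373.6 198.8] (368, 196, 13, 6) z5 [ 0.677 -0.157] z9 [ 0.676 -0.157] z62 [ 0.662 -0.15 ]
top green 224.0 [358.6 293.6] (350, 285, 18, 18) z5 [ 0.438 -0.113] z9 [ 0.438 -0.113] z62 [ 0.434 -0.108]
top green 86.5 [347. 248.] (339, 245, 17, 7) z5 [ 0.552 -0.087] z9 [ 0.551 -0.087] z62 [ 0.542 -0.084]
top green 31.0 [349.  198.4] (343, 197, 13, 4) z5 [ 0.679 -0.095] z9 [ 0.678 -0.095] z62 [ 0.663 -0.091]
top blue 243.5 [550.5 359.2] (547, 328, 10, 54) z5 [ 0.277 -0.568] z9 [ 0.277 -0.566] z62 [ 0.28  -0.542]
top blue 234.5 [273.8 285.8] (265, 277, 18, 19) z5 [0
[... 3435 characters left out ...]
428, 193, 28, 14) z5 [0.612 0.419] z9 [0.616 0.412] z62 [0.661 0.328]
scene orange 246.5 [469.4 302.5] (439, 288, 62, 30) z5 [0.869 0.128] z9 [0.871 0.124] z62 [0.893 0.065]
scene orange 182.5 [238.9 314.7] (233, 304, 12, 23) z5 [ 0.602 -0.212] z9 [ 0.606 -0.215] z62 [ 0.652 -0.242]
scene orange 52.0 [72.2 10. ] (67, 0, 12, 19) z5 [-3.171  0.774] z9 [-3.142  0.765] z62 [-2.751  0.648]
scene orange 18.5 [74.1 22.7] (67, 18, 15, 10) z5 [-2.574  0.585] z9 [-2.548  0.577] z62 [-2.212  0.477]
scene purple 247.5 [416.7 240.2] (406, 222, 20, 32) z5 [0.679 0.22 ] z9 [0.682 0.215] z62 [0.721 0.149]
scene purple 198.5 [385.1 226.1] (376, 208, 18, 32) z5 [0.594 0.212] z9 [0.597 0.207] z62 [0.645 0.141]
```

View pics/wrist0.png

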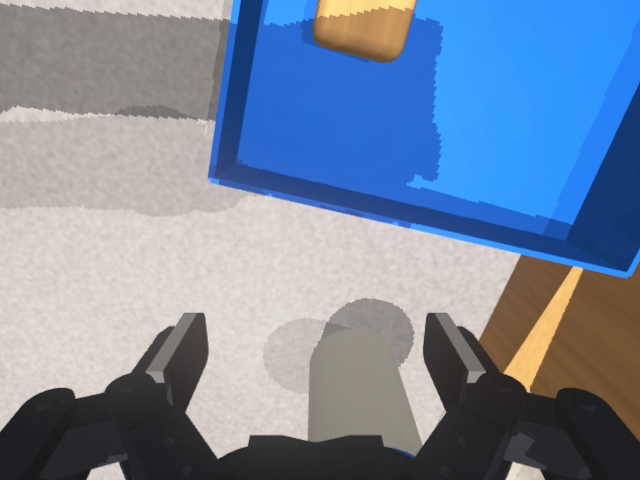

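Wrist view: the TCP is off beside the blue tray, with nothing of the job in view. I'll turn to the rack yaw of about -2.8° and move over the rack for a closer look.

>>> send_rows(
  moves=[26,40,0,0,0,-4,1,52,79,0,0,0,-8,1,78,119,0,0,0,-12,1,104,159,0,0,0,-16,1,130,198,0,0,0,-18.9,1],
)

```text
t: 0.65
position: [0.3108, -0.4246, 0.4045]
eef_rot: [-3.14, 0.081, 0.0]
contact_force: [0.9, 0.2, 1.0]
finger_gap: 0.0854
gripper_force: 0.0
```

>>> send_rows(
  moves=[26,40,0,0,0,0,0.6,52,79,0,0,0,0,0.6,78,119,0,0,0,0,0.6,104,159,0,0,0,0,0.6,130,198,0,0,0,0,0.6],
)

```text
t: 1.15
position: [0.4407, -0.2267, 0.4048]
eef_rot: [3.14, -0.077, 0.0]
contact_force: [1.2, -0.1, -0.2]
finger_gap: 0.0509
gripper_force: 0.0
```

>>> send_rows(
  moves=[26,40,0,0,0,0,0.6,52,79,0,0,0,0,0.6,78,119,0,0,0,0,0.6,104,159,0,0,0,0,0.6,130,198,0,0,0,0,0.6],
)

```text
t: 1.65
position: [0.5708, -0.0288, 0.4046]
eef_rot: [3.141, -0.077, -0.0]
contact_force: [0.1, -0.4, 0.2]
finger_gap: 0.0512
gripper_force: 0.0
```

```bash
python3 - <<'E'
from h import *
t,s=cam("top"),cam("scene")
for n,a,b in(("patch red",(324.2,197),(338.6,284)),("patch yel",(373.6,198.8),(286.8,313.5)),("patch blue",(274.8,195.1),(382.5,258.9)),("grip",(405.8,209.5),(238.9,314.7))): print(n,np.round(tri(t,a,s,b),4))
st=bot.state();im=imaging.grab_frame("wrist");cv2.imwrite("pics/w1.png",im[:,:,::-1]);c=cam("wrist",st)
print(st["t"],st["position"],st["eef_rot"],st["finger_gap"])
np.save("w1.npy",np.r_[st["position"],st["eef_rot"]])
for col in HUE:
    for ar,uv,bb in blobs(im,col,80): print(col,ar,np.round(uv,1),bb,"z5",np.round(plane(c,uv,.005)[:2],4),"z9",np.round(plane(c,uv,.009)[:2],4),"z62",np.round(plane(c,uv,.062)[:2],4))
E
```

```text
patch red [ 0.6781 -0.0324  0.0219]
patch yel [ 0.6718 -0.156   0.0217]
patch blue [0.6844 0.091  0.0221]
grip [ 0.6378 -0.2314  0.0445]
1.65 [ 0.57077312 -0.02877879  0.40459389] [ 3.14051324e+00 -7.71511012e-02 -2.87495163e-04] 0.0511860152733356
red 1151.5 [523.8 289. ] (501, 269, 47, 41) z5 [ 0.4613 -0.2475] z9 [ 0.4634 -0.2452] z62 [ 0.491  -0.2143]
red 725.0 [314.5 215.5] (293, 207, 44, 18) z5 [ 0.5537 -0.0271] z9 [ 0.5547 -0.0272] z62 [ 0.569 -0.028]
red 401.0 [313.  82.] (295, 76, 37, 13) z5 [ 0.6777 -0.0319] z9 [ 0.6775 -0.0319] z62 [ 0.6739 -0.0321]
red 118.0 [554.9 316.1] (547, 309, 19, 17) z5 [ 0.4264 -0.286 ] z9 [ 0.4288 -0.2832] z62 [ 0.4614 -0.2468]
yellow 1062.5 [ 56.5 326.8] (34, 308, 45, 39) z5 [0.4398 0.2659] z9 [0.4421 0.2627] z62 [0.4728 0.2197]
yellow 738.5 [437.7 215.5] (415, 207, 46, 18) z5 [ 0.5476 -0.1507] z9 [ 0.5488 -0.1494] z62 [ 0.5639 -0.1325]
yellow 421.5 [457.4  81.4] (438, 75, 39, 14) z5 [ 0.6719 -0.1617] z9 [ 0.6717 -0.1603] z62 [ 0.669  -0.1418]
yellow 131.0 [ 18.9 359. ] (9, 352, 19, 17) z5 [0.4    0.3203] z9 [0.4028 0.3165] z62 [0.4392 0.2657]
gr
[... 242 characters left out ...]
388, 295, 32, 24) z5 [ 0.448  -0.1214] z9 [ 0.4503 -0.1204] z62 [ 0.4798 -0.1077]
blue 894.5 [208.  303.9] (187, 285, 43, 40) z5 [0.46   0.0936] z9 [0.4621 0.0922] z62 [0.4898 0.074 ]
blue 706.0 [190.5 215.5] (168, 207, 46, 18) z5 [0.5597 0.0972] z9 [0.5607 0.0958] z62 [0.5741 0.0771]
blue 406.0 [167.9  81.6] (149, 75, 38, 14) z5 [0.6844 0.0984] z9 [0.6841 0.0969] z62 [0.6796 0.0781]
orange 514.0 [555.5 118.9] (532, 108, 47, 23) z5 [ 0.6352 -0.2547] z9 [ 0.6354 -0.2523] z62 [ 0.6379 -0.2204]
purple 2775.5 [44.6 75. ] (0, 49, 84, 55) z5 [0.6952 0.2076] z9 [0.6948 0.205 ] z62 [0.6887 0.1704]
purple 1717.0 [ 74.9 170.8] (32, 145, 78, 47) z5 [0.6096 0.202 ] z9 [0.61   0.1994] z62 [0.6163 0.1656]
```

View pics/w1.png

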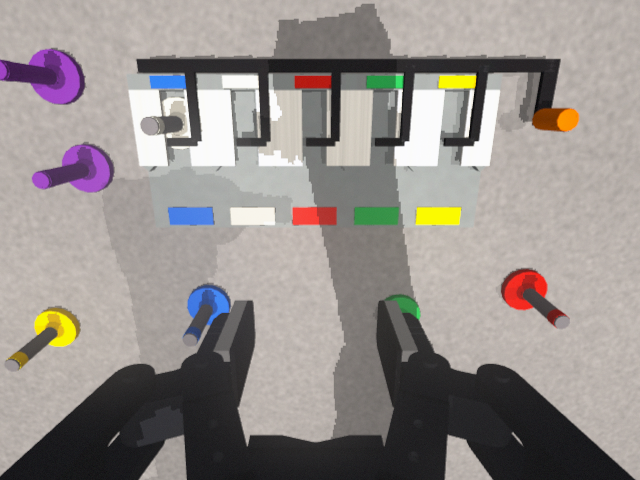

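The wrist view shows the rack square to the image, with all tiles on row 215. The lips' front edge is at about row 166, the apron's front edge at about row 225, and the white cap at about (150,125). The comb grip top is at (568,119). Next I'll derive the home points.

```bash
python3 - <<'E'
from h import *
v=np.load("w1.npy");c=cam("wrist",dict(position=v[:3],eef_rot=v[3:]))
im=cv2.imread("pics/w1.png"); g=cv2.cvtColor(im,cv2.COLOR_BGR2GRAY).astype(int)
print("col 215",g[155:175,210], "col300 apron",g[214:236,345])
for n,uv,z in(("lip",(210,166),.021),("lipY",(415,166),.021),("apron edge mid",(345,225),.005),("white cap",(149.5,125.5),.077),("grip top",(568,119.5),.062),("blue cap",(190,339),.072),("red cap",(561,321),.072),("yel cap",(12,364),.072)): print(n,np.round(plane(c,uv,z),4))
ex=np.array([np.cos(-.0488),np.sin(-.0488)]);
tile={"blue":(.5597,.0972),"red":(.5537,-.0271),"green":(.5507,-.0892),"yellow":(.5476,-.1507)}
ey=np.array([-ex[1],ex[0]])
for k,p in tile.items(): print(k,np.round([np.dot(ex,p),np.dot(ey,p)],4))
for n,uv,z in(("lip",(210,166),.021),("lipY",(415,166),.021),("apron",(345,225),.005),("wcap",(149.5,125.5),.077),("patch",(313,82),.022)): p=plane(c,uv,z)[:2]; print(n,np.round([ex@p,ey@p],4))
E
```

```text
col 215 [251 251 251 251 251 251 251 251 251 251 245 204 184 188 190 189 189 192
 186 172] col300 apron [122 123 123 122 123 123 124 125 123 122 122 123 124 124 128 130 130 130
 125 124 126 125]
lip [0.6097 0.0664 0.021 ]
lipY [ 0.6005 -0.1222  0.021 ]
apron edge mid [ 0.5422 -0.0575  0.005 ]
white cap [0.6487 0.0918 0.077 ]
grip top [ 0.637  -0.2302  0.062 ]
blue cap [0.4598 0.0922 0.072 ]
red cap [ 0.4623 -0.2462  0.072 ]
yel cap [0.4408 0.2643 0.072 ]
blue [0.5543 0.1244]
red [ 5.544e-01 -1.000e-04]
green [ 0.5544 -0.0622]
yellow [ 0.5543 -0.1238]
lip [0.6058 0.0961]
lipY [ 0.6058 -0.0928]
apron [ 0.5444 -0.031 ]
wcap [0.6435 0.1233]
patch [0.6773 0.001 ]
```

>>> send_rows(
  moves=[13,-40,-10,0,0,0,0.6,27,-81,-20,0,0,0,0.6,40,-121,-30,0,0,0,0.6,53,-161,-40,0,0,0,0.6,66,-201,-60,0,0,0,0.6],
)

```text
t: 2.2
position: [0.6367, -0.2335, 0.3454]
eef_rot: [3.14, -0.077, 0.004]
contact_force: [0.9, 0.1, -0.3]
finger_gap: 0.0509
gripper_force: 0.0
```

>>> send_rows(
  moves=[0,0,-47,0,0,0,0.6,0,0,-94,0,0,0,0.6,0,0,-138,0,0,0,0.6,0,0,-138,0,0,0,0.1,0,0,-138,0,0,0,0.1],
  newtons=40,
)

```text
t: 2.7
position: [0.6361, -0.2316, 0.2066]
eef_rot: [-3.14, 0.077, 0.002]
contact_force: [-0.5, -0.9, 0.2]
finger_gap: 0.0228
gripper_force: 0.0
```

>>> send_rows(
  moves=[0,0,0,0,0,0,0.1,0,0,0,0,0,0,0.1],
)

```text
t: 2.9
position: [0.6365, -0.2316, 0.2084]
eef_rot: [3.14, -0.077, 0.004]
contact_force: [1.3, 0.4, -8.5]
finger_gap: 0.0166
gripper_force: 39.9
```

>>> send_rows(
  moves=[-0.4,-8,0,0,0,0,0.1,-0.8,-16,0,0,0,0,0.1,-1.1,-22,0,0,0,0,0.1,-1.3,-26,0,0,0,0,0.1,-1.4,-28,0,0,0,0,0.1],
)

```text
t: 3.4
position: [0.6358, -0.2555, 0.2081]
eef_rot: [-3.134, 0.074, -0.001]
contact_force: [-2.4, 15.2, 5.3]
finger_gap: 0.0165
gripper_force: 41.8
```

>>> send_rows(
  moves=[0,0,0,0,0,0,0.1,0,0,0,0,0,0,0.1],
)

```text
t: 3.6
position: [0.6358, -0.2553, 0.2081]
eef_rot: [-3.135, 0.073, -0.001]
contact_force: [-3.4, 13.3, 4.9]
finger_gap: 0.017
gripper_force: 41.5
```

>>> send_rows(
  moves=[0,2,0,0,0,0,0.5,0,2,0,0,0,0,0.5,0,2,40,0,0,0,0.5,0,2,80,0,0,0,0.5,0,2,120,0,0,0,0.5],
)

```text
t: 4.1
position: [0.6344, -0.2595, 0.3286]
eef_rot: [3.139, -0.08, 0.001]
contact_force: [0.3, -0.2, -0.1]
finger_gap: 0.0427
gripper_force: 0.0
```

>>> send_rows(
  moves=[0,45,5,0,0,0,0.5,0,90,10,0,0,0,0.5,0,135,15,0,0,0,0.5,0,180,15,0,0,0,0.5,0,220,15,0,0,0,0.5],
)

```text
t: 4.6
position: [0.635, -0.0369, 0.3431]
eef_rot: [3.14, -0.079, 0.004]
contact_force: [1.2, -0.1, -0.2]
finger_gap: 0.0429
gripper_force: 0.0
```

>>> send_rows(
  moves=[3,40,0,0,0,0,0.5,6,80,0,0,0,0,0.5,10,110,0,0,0,0,0.5,14,130,0,0,0,0,0.5,14,130,0,0,0,0,0.5],
)

```text
t: 5.1
position: [0.6492, 0.0952, 0.3426]
eef_rot: [-3.139, 0.071, -0.004]
contact_force: [-0.0, -0.6, 0.9]
finger_gap: 0.0427
gripper_force: 0.0
```

```bash
python3 - <<'E'
from h import *
st=bot.state();im=imaging.grab_frame("wrist");cv2.imwrite("pics/w2.png",im[:,:,::-1]);c=cam("wrist",st)
np.save("w2.npy",np.r_[st["position"],st["eef_rot"]]);print(st["t"],st["position"],st["eef_rot"],st["finger_gap"])
im=imaging.grab_frame("top");cv2.imwrite("pics/t2.png",im[:,:,::-1]);
for col in("red","yellow","green","blue","orange"):
    for ar,uv,bb in blobs(im,col,150):
        if ar<260: print(col,ar,np.round(plane(cam("top"),uv,.009)[:2],4))
E
```

```text
5.1 [0.6491871  0.0952304  0.34259035] [-3.1392641   0.07108285 -0.00354098] 0.04268255230745434
red 188.5 [ 0.461  -0.2462]
yellow 182.0 [0.4399 0.2659]
green 221.5 [ 0.4378 -0.1128]
orange 172.0 [ 0.8852 -0.4965]
```

View pics/w2.png

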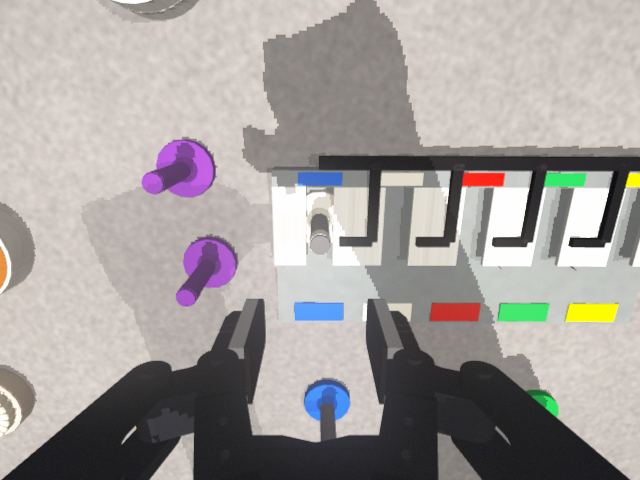

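Comb hooks are clear of all the stem gaps. The white cap is at (320,242), in the blue slot.

```bash
python3 - <<'E'
from h import *
v=np.load("w2.npy");c=cam("wrist",dict(position=v[:3],eef_rot=v[3:]))
for n,uv,z in(("white cap",(320,243),.077),("patch blue",(320,179),.022),("tile blue",(319,311.5),.005),("tile red",(455,312),.005),("tile yel",(592,312.5),.005),("lip edge",(405,265),.021),("lip edge2",(560,266),.021)):print(n,np.round(plane(c,uv,z),4))
print(bot.state()["position"])
E
```

```text
white cap [0.6501 0.0925 0.077 ]
patch blue [0.6828 0.0906 0.022 ]
tile blue [0.5592 0.0964 0.005 ]
tile red [ 0.5532 -0.0273  0.005 ]
tile yel [ 0.5472 -0.1519  0.005 ]
lip edge [0.6083 0.0233 0.021 ]
lip edge2 [ 0.6018 -0.1047  0.021 ]
[0.64914356 0.09100113 0.34208085]
```

>>> send_rows(
  moves=[1,1,-45,0,0,0,0.45,1,1,-90,0,0,0,0.45,1,1,-125,0,0,0,0.45,1,1,-127,0,0,0,0.0,1,1,-127,0,0,0,0.0],
  newtons=45,
)

```text
t: 5.7
position: [0.65, 0.0915, 0.2147]
eef_rot: [3.139, -0.081, -0.001]
contact_force: [-0.5, 0.7, 0.1]
finger_gap: 0.0129
gripper_force: 43.8
```

>>> send_rows(
  moves=[0,0,0,0,0,0,0,0,0,0,0,0,0,0,0,0,0,0,0,0,0],
)

```text
t: 6.0
position: [0.65, 0.0921, 0.2155]
eef_rot: [3.139, -0.079, 0.002]
contact_force: [0.2, -3.8, -7.9]
finger_gap: 0.0126
gripper_force: 45.2
```

>>> send_rows(
  moves=[-15,0.7,0,0,0,0,0,-30,1.5,0,0,0,0,0,-45,2.2,0,0,0,0,0,-60,2.9,0,0,0,0,0,-78,3.8,0,0,0,0,0],
)

```text
t: 6.5
position: [0.5725, 0.098, 0.2165]
eef_rot: [-3.139, 0.077, -0.007]
contact_force: [-0.4, -0.4, -2.1]
finger_gap: 0.0127
gripper_force: 46.6
```

>>> send_rows(
  moves=[0,0,0,0,0,0,0,0,0,12,0,0,0,0,0,0,25,0,0,0,0],
)

```text
t: 6.8
position: [0.5729, 0.0976, 0.2416]
eef_rot: [-3.14, 0.077, -0.004]
contact_force: [0.1, 0.7, -0.7]
finger_gap: 0.0128
gripper_force: 46.6
```

```bash
python3 - <<'E'
from h import *
st=bot.state();im=imaging.grab_frame("wrist");cv2.imwrite("pics/w3.png",im[:,:,::-1]);print(st["position"],st["finger_gap"])
E
```

```text
[0.57287814 0.09759971 0.24164528] 0.012817770689710586
```

View pics/w3.png

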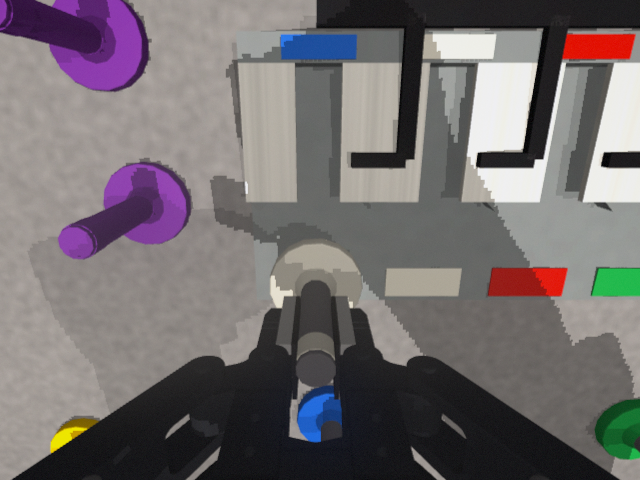

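White is held upright, with its disc centred at about (316,285), over the blue apron. I'll shift it to the white slot, lower it and slide it in.

>>> send_rows(
  moves=[-1,-20,0,0,0,0,0,-2,-41,0,0,0,0,0,-3,-62.3,0,0,0,0,0,-3,-62.3,-12,0,0,0,0,-3,-62.3,-24.5,0,0,0,0],
)

```text
t: 7.35
position: [0.5697, 0.0346, 0.2158]
eef_rot: [-3.14, 0.08, -0.005]
contact_force: [-0.4, 0.1, -0.7]
finger_gap: 0.0126
gripper_force: 46.7
```

>>> send_rows(
  moves=[15,-0.7,0,0,0,0,0,30,-1.5,0,0,0,0,0,45,-2.2,0,0,0,0,0,60,-2.9,0,0,0,0,0,70,-3.4,0,0,0,0,0],
)

```text
t: 7.85
position: [0.6396, 0.0329, 0.2145]
eef_rot: [-3.14, 0.075, -0.0]
contact_force: [-0.1, -0.3, -1.2]
finger_gap: 0.0126
gripper_force: 46.7
```

>>> send_rows(
  moves=[5,-0.2,0,0,0,0,0,9,-0.4,0,0,0,0,0,12,-0.6,0,0,0,0,0,12,-0.6,0,0,0,0,0],
)

```text
t: 8.25
position: [0.6507, 0.0311, 0.2151]
eef_rot: [-3.141, 0.077, 0.0]
contact_force: [-0.5, 0.0, -2.1]
finger_gap: 0.0126
gripper_force: 46.7
```

>>> send_rows(
  moves=[1,0,0,0,0,0,0,2,-0.1,0,0,0,0,0,3,-0.1,0,0,0,0,0,3,-0.1,0,0,0,0,0],
)

```text
t: 8.65
position: [0.6524, 0.031, 0.2149]
eef_rot: [3.14, -0.077, -0.007]
contact_force: [-5.1, 1.0, 2.9]
finger_gap: 0.0126
gripper_force: 46.9
```

>>> send_rows(
  moves=[1,0,0,0,0,0,0,2,-0.1,0,0,0,0,0,2,-0.1,0,0,0,0,0],
)

```text
t: 8.95
position: [0.6534, 0.0311, 0.2146]
eef_rot: [3.14, -0.077, -0.013]
contact_force: [-9.5, 0.1, 5.5]
finger_gap: 0.0133
gripper_force: 31.7
```

>>> send_rows(
  moves=[0,0,0,0,0,0,0.45,0,0,0,0,0,0,0.45,-2,0,0,0,0,0,0.45,-2,0,50,0,0,0,0.45,-2,0,95,0,0,0,0.45],
)

```text
t: 9.45
position: [0.6535, 0.0306, 0.3103]
eef_rot: [3.141, -0.077, -0.003]
contact_force: [1.1, -0.1, 0.0]
finger_gap: 0.0384
gripper_force: 0.0
```

>>> send_rows(
  moves=[-40,15,10,0,0,0,0.45,-80,30,20,0,0,0,0.45,-115,46,20,0,0,0,0.45,-150,60,20,0,0,0,0.45,-150,60,20,0,0,0,0.45],
)

```text
t: 9.95
position: [0.4998, 0.093, 0.3305]
eef_rot: [3.141, -0.069, -0.003]
contact_force: [0.2, 0.6, -0.7]
finger_gap: 0.0386
gripper_force: 0.0
```

```bash
cat > look.py <<'E'
from h import *
import sys
k=sys.argv[1]
st=bot.state();im=imaging.grab_frame("wrist");cv2.imwrite(f"pics/w{k}.png",im[:,:,::-1]);np.save(f"w{k}.npy",np.r_[st["position"],st["eef_rot"]])
c=cam("wrist",st);print(st["t"],np.round(st["position"],4),np.round(st["eef_rot"],3),st["finger_gap"])
for n in("wrist","top"):
    if n=="top": im=imaging.grab_frame("top");cv2.imwrite(f"pics/t{k}.png",im[:,:,::-1]);c=cam("top")
    for col in("red","yellow","green","blue"):
        for ar,uv,bb in blobs(im,col,150 if n=="top" else 500):
            if ar<(260 if n=="top" else 6000): print(n,col,ar,np.round(uv),"z9",np.round(plane(c,uv,.009)[:2],4))
E
python3 look.py 4
```

```text
9.95 [0.4998 0.093  0.3305] [ 3.141e+00 -6.900e-02 -3.000e-03] 0.03860089359044031
wrist red 1384.0 [471. 143.] z9 [ 0.5539 -0.0254]
wrist yellow 1645.0 [117. 294.] z9 [0.4417 0.2639]
wrist yellow 792.5 [622. 144.] z9 [ 0.5484 -0.1381]
wrist green 1857.0 [561. 278.] z9 [ 0.4402 -0.1109]
wrist green 1386.5 [553. 143.] z9 [ 0.5512 -0.0864]
wrist blue 1665.0 [317. 265.] z9 [0.4611 0.0931]
wrist blue 1377.0 [306. 142.] z9 [0.56  0.097]
top red 188.5 [413. 284.] z9 [ 0.461  -0.2463]
top yellow 183.0 [203. 295.] z9 [0.4398 0.2657]
top green 223.0 [359. 294.] z9 [ 0.4379 -0.1127]
```

View pics/w4.png

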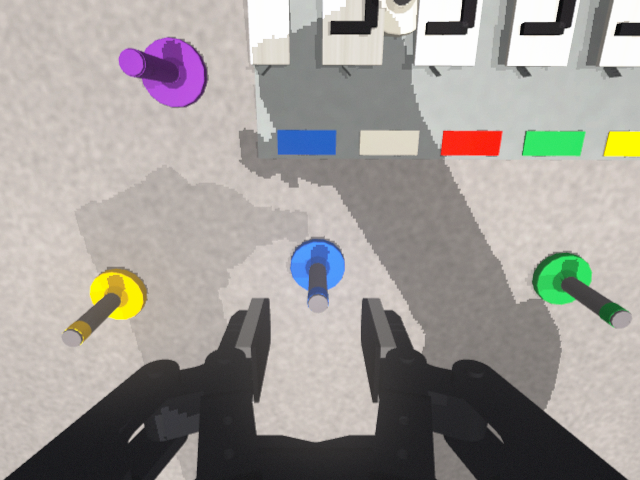

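White stands in its slot (disc just visible at (398,10)). The blue former is at (318,265), right ahead, so I'll grasp that next.

>>> send_rows(
  moves=[-43,2.5,0,0,0,0,0.45,-43,2.5,-20,0,0,0,0.45,-43,2.5,-70,0,0,0,0.45,-43,2.5,-110,0,0,0,0.45,-43,2.5,-120,0,0,0,0.45],
)

```text
t: 10.55
position: [0.4604, 0.0922, 0.2068]
eef_rot: [3.139, -0.079, -0.009]
contact_force: [-0.9, -0.2, -0.1]
finger_gap: 0.0385
gripper_force: 0.0
```

>>> send_rows(
  moves=[0,0,0,0,0,0,0,0,0,0,0,0,0,0,0,0,0,0,0,0,0,0,0,0,0,0,0,0,0,0,25,0,0,0,0],
  newtons=60,
)

```text
t: 11.05
position: [0.4598, 0.0929, 0.2344]
eef_rot: [3.14, -0.077, -0.006]
contact_force: [0.0, 0.6, -1.6]
finger_gap: 0.0127
gripper_force: 58.5
```

>>> send_rows(
  moves=[35,1,2,0,0,0,0,70,2,2,0,0,0,0,105,3,2,0,0,0,0,118,3.5,2,0,0,0,0,118,3.5,-10,0,0,0,0],
)

```text
t: 11.55
position: [0.5812, 0.0967, 0.2272]
eef_rot: [-3.139, 0.079, -0.01]
contact_force: [0.7, 1.2, -2.2]
finger_gap: 0.0121
gripper_force: 58.6
```

>>> send_rows(
  moves=[0,0,-9,0,0,0,0,15,-0.7,-9,0,0,0,0,30,-1.5,-9,0,0,0,0,45,-2.2,-9,0,0,0,0,60,-2.9,-9,0,0,0,0],
)

```text
t: 12.05
position: [0.6376, 0.0939, 0.2152]
eef_rot: [3.14, -0.076, -0.004]
contact_force: [-0.3, -0.3, -0.9]
finger_gap: 0.0119
gripper_force: 60.6
```

>>> send_rows(
  moves=[5,-0.2,0,0,0,0,0,9,-0.4,0,0,0,0,0,13,-0.6,0,0,0,0,0,15,-0.7,0,0,0,0,0,15,-0.7,0,0,0,0,0],
)

```text
t: 12.55
position: [0.6535, 0.0932, 0.2161]
eef_rot: [3.141, -0.077, -0.0]
contact_force: [-1.2, -0.6, -1.6]
finger_gap: 0.0124
gripper_force: 60.6
```

>>> send_rows(
  moves=[2,-0.1,0,0,0,0,0,3.5,-0.2,0,0,0,0,0,5,-0.2,0,0,0,0,0,5,-0.2,0,0,0,0,0],
)

```text
t: 12.95
position: [0.658, 0.0931, 0.216]
eef_rot: [3.14, -0.077, -0.004]
contact_force: [-3.6, 0.1, 0.8]
finger_gap: 0.0122
gripper_force: 60.7
```

>>> send_rows(
  moves=[1,0,0,0,0,0,0,2,-0.1,0,0,0,0,0,3,-0.1,0,0,0,0,0,3,-0.1,0,0,0,0,0],
)

```text
t: 13.35
position: [0.6595, 0.0932, 0.2155]
eef_rot: [3.139, -0.076, -0.012]
contact_force: [-10.2, -1.0, 5.6]
finger_gap: 0.0125
gripper_force: 61.2
```

>>> send_rows(
  moves=[-1,0,0,0,0,0,0.45,-2,0,0,0,0,0,0.45,-2,0,0,0,0,0,0.45,-2,0,50,0,0,0,0.45,-2,0,95,0,0,0,0.45],
)

```text
t: 13.85
position: [0.6598, 0.0927, 0.3112]
eef_rot: [3.141, -0.077, -0.003]
contact_force: [0.0, 0.8, 0.3]
finger_gap: 0.0384
gripper_force: 0.0
```

>>> send_rows(
  moves=[-36,-30,15,0,0,0,0.45,-71,-60,30,0,0,0,0.45,-100,-90,45,0,0,0,0.45,-125,-125,60,0,0,0,0.45,-125,-125,60,0,0,0,0.45],
)

```text
t: 14.35
position: [0.533, -0.0375, 0.3735]
eef_rot: [3.136, -0.09, 0.005]
contact_force: [1.0, 0.7, -0.7]
finger_gap: 0.0384
gripper_force: 0.0
```

```bash
python3 look.py 5
```

```text
14.35 [ 0.533  -0.0375  0.3735] [ 3.136 -0.09   0.005] 0.038439101380743496
wrist red 1454.5 [535. 268.] z9 [ 0.463  -0.2451]
wrist red 961.0 [300. 186.] z9 [ 0.5543 -0.0269]
wrist red 618.0 [297.  27.] z9 [ 0.6792 -0.0327]
wrist yellow 1252.5 [ 20. 315.] z9 [0.4417 0.2594]
wrist yellow 941.5 [439. 185.] z9 [ 0.5485 -0.1495]
wrist yellow 632.5 [462.  25.] z9 [ 0.673 -0.162]
wrist green 978.0 [398. 294.] z9 [ 0.4426 -0.1143]
wrist green 885.0 [370. 185.] z9 [ 0.5513 -0.0882]
wrist green 601.0 [380.  26.] z9 [ 0.6763 -0.0973]
wrist blue 1095.0 [139.  71.] z9 [0.6547 0.0965]
wrist blue 919.0 [162. 187.] z9 [0.5604 0.0956]
wrist blue 632.5 [131.  28.] z9 [0.6856 0.0963]
top red 190.0 [413. 284.] z9 [ 0.461  -0.2462]
top yellow 179.5 [203. 295.] z9 [0.4398 0.266 ]
```

View pics/w5.png

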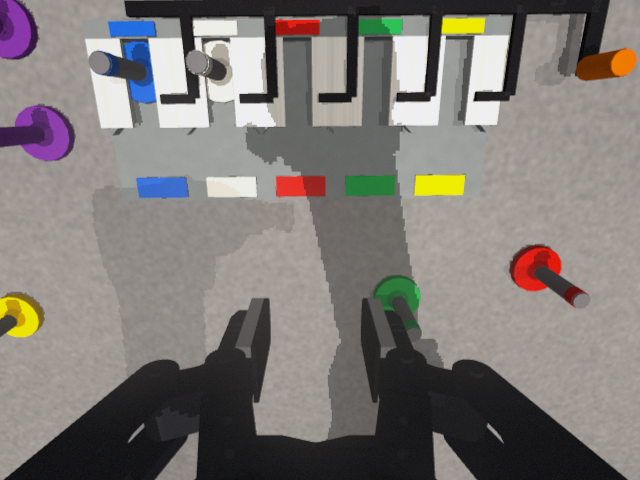

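Blue and white are both home: caps at (98,63) and (198,63), in the same row. Green is next, and it hasn't moved.

>>> send_rows(
  moves=[-38,-32,-10,0,0,0,0.45,-76,-64,-20,0,0,0,0.45,-96,-80,-50,0,0,0,0.45,-96,-80,-90,0,0,0,0.45,-96,-80,-120,0,0,0,0.45],
)

```text
t: 14.95
position: [0.4388, -0.1118, 0.2496]
eef_rot: [-3.14, 0.077, -0.001]
contact_force: [-0.2, 0.6, 0.1]
finger_gap: 0.0386
gripper_force: 0.0
```

>>> send_rows(
  moves=[0,0,-35,0,0,0,0.45,0,0,-41,0,0,0,0.45,0,0,-41,0,0,0,0,0,0,-41,0,0,0,0,0,0,-41,0,0,0,0],
)

```text
t: 15.45
position: [0.4395, -0.112, 0.2115]
eef_rot: [3.14, -0.077, 0.004]
contact_force: [-0.8, 0.1, -0.8]
finger_gap: 0.0122
gripper_force: 58.3
```

>>> send_rows(
  moves=[0,0,0,0,0,0,0,0,0,12,0,0,0,0,0,0,25,0,0,0,0],
)

```text
t: 15.75
position: [0.4386, -0.1121, 0.2363]
eef_rot: [3.141, -0.077, -0.0]
contact_force: [-0.5, -0.7, -1.3]
finger_gap: 0.0124
gripper_force: 58.4
```

>>> send_rows(
  moves=[40,7,2,0,0,0,0,80,14,2,0,0,0,0,115,20,2,0,0,0,0,131,22.7,2,0,0,0,0,131,22.7,-10,0,0,0,0],
)

```text
t: 16.25
position: [0.5725, -0.0887, 0.2276]
eef_rot: [-3.14, 0.075, -0.011]
contact_force: [-0.2, -0.2, -1.5]
finger_gap: 0.0122
gripper_force: 58.5
```

>>> send_rows(
  moves=[0,0,-9,0,0,0,0,15,-0.7,-9,0,0,0,0,30,-1.5,-9,0,0,0,0,45,-2.2,-9,0,0,0,0,60,-2.9,-9,0,0,0,0],
)

```text
t: 16.75
position: [0.6283, -0.0932, 0.2153]
eef_rot: [3.14, -0.079, -0.005]
contact_force: [-0.6, 0.0, -1.0]
finger_gap: 0.0127
gripper_force: 60.3
```

>>> send_rows(
  moves=[6,-0.2,0,0,0,0,0,12,-0.5,0,0,0,0,0,17,-0.8,0,0,0,0,0,20,-0.9,0,0,0,0,0,20,-0.9,0,0,0,0,0],
)

```text
t: 17.25
position: [0.6485, -0.0934, 0.2157]
eef_rot: [3.14, -0.077, -0.007]
contact_force: [-5.2, -0.8, 1.4]
finger_gap: 0.0124
gripper_force: 60.5
```

>>> send_rows(
  moves=[1,0,0,0,0,0,0,2,-0.1,0,0,0,0,0,2,-0.1,0,0,0,0,0],
)

```text
t: 17.55
position: [0.6495, -0.0934, 0.2156]
eef_rot: [3.14, -0.078, -0.012]
contact_force: [-8.6, 0.4, 4.7]
finger_gap: 0.0125
gripper_force: 60.7
```

>>> send_rows(
  moves=[-1,0,0,0,0,0,0.45,-2,0,0,0,0,0,0.45,-2,0,0,0,0,0,0.45,-2,0,50,0,0,0,0.45,-2,0,95,0,0,0,0.45],
)

```text
t: 18.05
position: [0.6496, -0.0933, 0.3112]
eef_rot: [-3.14, 0.077, 0.003]
contact_force: [1.5, 0.4, 0.8]
finger_gap: 0.0385
gripper_force: 0.0
```

>>> send_rows(
  moves=[-30,-20,10,0,0,0,0.45,-60,-45,20,0,0,0,0.45,-90,-70,30,0,0,0,0.45,-119,-95,40,0,0,0,0.45,-119,-95,40,0,0,0,0.45],
)

```text
t: 18.55
position: [0.5278, -0.193, 0.3528]
eef_rot: [3.137, -0.089, 0.001]
contact_force: [0.1, -0.1, 0.0]
finger_gap: 0.0384
gripper_force: 0.0
```

```bash
python3 look.py 6
```

```text
18.55 [ 0.5278 -0.193   0.3528] [ 3.137e+00 -8.900e-02  1.000e-03] 0.03843441258913755
wrist red 1410.0 [378. 278.] z9 [ 0.4643 -0.2471]
wrist red 1058.0 [116. 194.] z9 [ 0.5544 -0.0288]
wrist red 735.5 [73. 25.] z9 [ 0.6796 -0.0259]
wrist yellow 1078.0 [262. 192.] z9 [ 0.5484 -0.151 ]
wrist yellow 733.0 [251.  23.] z9 [ 0.6735 -0.1553]
wrist green 1197.0 [169.  70.] z9 [ 0.6456 -0.0901]
wrist green 1020.0 [189. 193.] z9 [ 0.5514 -0.0898]
wrist green 907.0 [615. 186.] z9 [ 0.5371 -0.4449]
wrist green 730.0 [162.  24.] z9 [ 0.6766 -0.0907]
top yellow 179.0 [203. 295.] z9 [0.4398 0.2661]
```

View pics/w6.png

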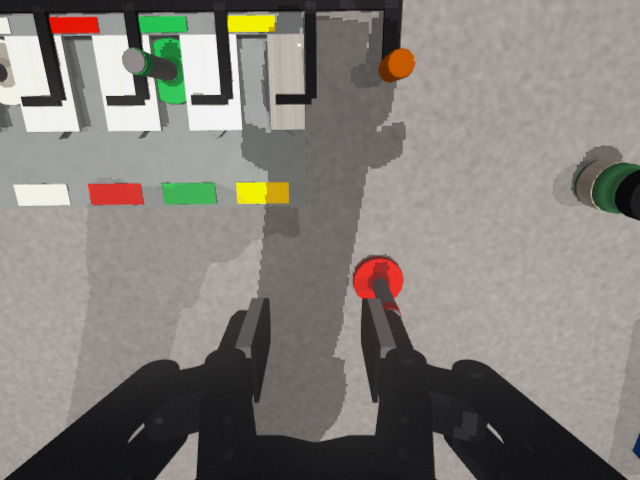

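Green is home in its slot. Red is still at (378,279) in the picture, about (0.4615, -0.2465).

>>> send_rows(
  moves=[-35,-29,-5,0,0,0,0.45,-69,-57.5,-20,0,0,0,0.45,-69,-57.5,-65,0,0,0,0.45,-69,-57.5,-105,0,0,0,0.45,-69,-57.5,-135,0,0,0,0.45],
)

```text
t: 19.15
position: [0.4622, -0.2448, 0.2139]
eef_rot: [-3.139, 0.075, 0.001]
contact_force: [-0.2, 0.1, 0.3]
finger_gap: 0.0388
gripper_force: 0.0
```

>>> send_rows(
  moves=[0,0,-6,0,0,0,0.45,0,0,-6,0,0,0,0,0,0,-6,0,0,0,0,0,0,-6,0,0,0,0,0,0,-6,0,0,0,0],
)

```text
t: 19.65
position: [0.4622, -0.2459, 0.2114]
eef_rot: [3.14, -0.077, 0.003]
contact_force: [0.3, -0.0, -1.4]
finger_gap: 0.0126
gripper_force: 58.3
```

>>> send_rows(
  moves=[0,0,12,0,0,0,0,0,0,27,0,0,0,0],
)

```text
t: 19.85
position: [0.4615, -0.2457, 0.2381]
eef_rot: [-3.14, 0.077, 0.001]
contact_force: [1.1, -0.9, -2.1]
finger_gap: 0.0129
gripper_force: 58.4
```

>>> send_rows(
  moves=[20,40,0,0,0,0,0,40,80,0,0,0,0,0,60,120,0,0,0,0,0,80,160,0,0,0,0,0,98,195,0,0,0,0,0],
)

```text
t: 20.35
position: [0.5606, -0.0485, 0.2387]
eef_rot: [-3.14, 0.076, -0.003]
contact_force: [1.3, -0.0, -0.8]
finger_gap: 0.0127
gripper_force: 58.7
```

>>> send_rows(
  moves=[13,23.5,0,0,0,0,0,13,23.5,0,0,0,0,0,13,23.5,-12,0,0,0,0,13,23.5,-21,0,0,0,0],
)

```text
t: 20.75
position: [0.5721, -0.0287, 0.2157]
eef_rot: [3.14, -0.08, -0.001]
contact_force: [-0.6, -0.5, -2.0]
finger_gap: 0.0124
gripper_force: 58.7
```

>>> send_rows(
  moves=[15,-0.7,0,0,0,0,0,30,-1.5,0,0,0,0,0,45,-2.2,0,0,0,0,0,60,-2.9,0,0,0,0,0,67,-3.2,0,0,0,0,0],
)

```text
t: 21.25
position: [0.6401, -0.0325, 0.2153]
eef_rot: [3.14, -0.081, -0.001]
contact_force: [0.2, -0.5, -2.3]
finger_gap: 0.0128
gripper_force: 60.5
```

>>> send_rows(
  moves=[5,-0.2,0,0,0,0,0,9,-0.4,0,0,0,0,0,13,-0.6,0,0,0,0,0,13,-0.6,0,0,0,0,0],
)

```text
t: 21.65
position: [0.6522, -0.0314, 0.2159]
eef_rot: [3.14, -0.078, -0.003]
contact_force: [-0.7, -0.0, -1.4]
finger_gap: 0.0125
gripper_force: 60.6
```

>>> send_rows(
  moves=[1.5,-0.1,0,0,0,0,0,3,-0.2,0,0,0,0,0,4,-0.2,0,0,0,0,0,4,-0.2,0,0,0,0,0],
)

```text
t: 22.05
position: [0.6543, -0.0313, 0.2156]
eef_rot: [3.14, -0.077, -0.014]
contact_force: [-10.6, -0.2, 4.9]
finger_gap: 0.0124
gripper_force: 60.9
```

>>> send_rows(
  moves=[-1,0,0,0,0,0,0.45,-2,0,0,0,0,0,0.45,-2,0,0,0,0,0,0.45,-2,0,50,0,0,0,0.45,-2,0,95,0,0,0,0.45],
)

```text
t: 22.55
position: [0.6546, -0.0313, 0.3112]
eef_rot: [-3.14, 0.077, 0.003]
contact_force: [0.8, 0.0, 1.2]
finger_gap: 0.0381
gripper_force: 0.0
```

>>> send_rows(
  moves=[-28,38,10,0,0,0,0.45,-56,76,20,0,0,0,0.45,-84,114,30,0,0,0,0.45,-112,152,40,0,0,0,0.45,-134,180,40,0,0,0,0.45],
)

```text
t: 23.05
position: [0.5194, 0.1516, 0.3532]
eef_rot: [-3.139, 0.073, -0.006]
contact_force: [-0.2, 0.0, 0.2]
finger_gap: 0.0387
gripper_force: 0.0
```

>>> send_rows(
  moves=[0,0,0,0,0,0,0.45],
)

```text
t: 23.15
position: [0.5178, 0.1538, 0.3524]
eef_rot: [-3.138, 0.063, -0.001]
contact_force: [-0.4, 0.0, -0.3]
finger_gap: 0.0385
gripper_force: 0.0
```

```bash
python3 look.py 7
```

```text
23.15 [0.5178 0.1538 0.3524] [-3.138e+00  6.300e-02 -1.000e-03] 0.038494781520776185
wrist red 1241.0 [570.  32.] z9 [ 0.6477 -0.037 ]
wrist red 1161.0 [535. 162.] z9 [ 0.5542 -0.0249]
wrist yellow 1349.5 [199. 299.] z9 [0.4415 0.2648]
wrist green 1123.0 [610. 162.] z9 [ 0.5515 -0.0858]
wrist blue 1256.0 [396.  32.] z9 [0.6529 0.0902]
wrist blue 1113.5 [384. 160.] z9 [0.5604 0.0976]
```

View pics/w7.png

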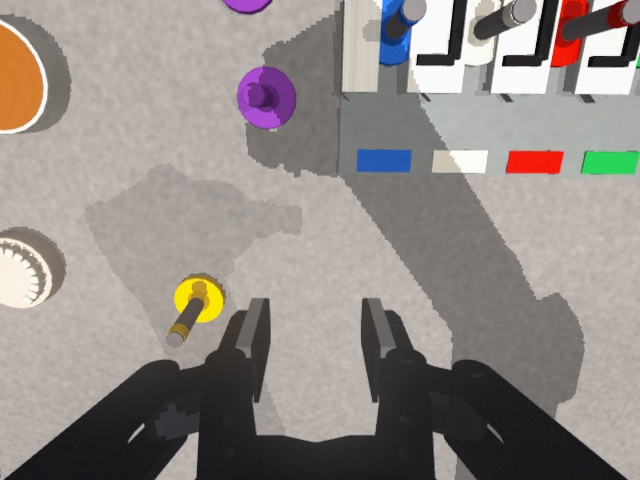

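Red is in its slot beside white. Yellow is at (199,299) in the picture, about (0.4403, 0.2655).

>>> send_rows(
  moves=[-25,38,-5,0,0,0,0.45,-52,76,-15,0,0,0,0.45,-76,112,-20,0,0,0,0.45,-80,117,-50,0,0,0,0.45,-80,117,-95,0,0,0,0.45],
)

```text
t: 23.75
position: [0.4421, 0.2672, 0.2575]
eef_rot: [-3.137, 0.076, -0.01]
contact_force: [0.7, -0.7, -0.1]
finger_gap: 0.0384
gripper_force: 0.0
```

>>> send_rows(
  moves=[0,0,-40,0,0,0,0.45,0,0,-46,0,0,0,0.45,0,0,-46,0,0,0,0,0,0,-46,0,0,0,0,0,0,-46,0,0,0,0],
)

```text
t: 24.25
position: [0.4417, 0.2658, 0.212]
eef_rot: [-3.139, 0.079, -0.005]
contact_force: [-0.2, 0.7, -1.0]
finger_gap: 0.0125
gripper_force: 58.4
```

>>> send_rows(
  moves=[0,0,0,0,0,0,0,0,0,12,0,0,0,0,0,0,27,0,0,0,0],
)

```text
t: 24.55
position: [0.4405, 0.2656, 0.2382]
eef_rot: [3.14, -0.077, -0.001]
contact_force: [-1.2, -0.5, -1.2]
finger_gap: 0.012
gripper_force: 58.4
```

>>> send_rows(
  moves=[13,-42,0,0,0,0,0,25,-84,0,0,0,0,0,38,-126,0,0,0,0,0,51,-168,0,0,0,0,0,63,-210,0,0,0,0,0],
)

```text
t: 25.05
position: [0.5043, 0.054, 0.2387]
eef_rot: [-3.14, 0.077, -0.003]
contact_force: [0.3, 0.1, -0.9]
finger_gap: 0.0128
gripper_force: 58.7
```

>>> send_rows(
  moves=[13,-42,0,0,0,0,0,25,-84,0,0,0,0,0,38,-126,0,0,0,0,0,51,-168,0,0,0,0,0,60,-195,0,0,0,0,0],
)

```text
t: 25.55
position: [0.5642, -0.1435, 0.2387]
eef_rot: [3.139, -0.083, 0.003]
contact_force: [-0.0, -0.2, -2.3]
finger_gap: 0.0121
gripper_force: 58.7
```

>>> send_rows(
  moves=[3,-12.1,0,0,0,0,0,3,-12.1,0,0,0,0,0,3,-12.1,-12,0,0,0,0,3,-12.1,-21,0,0,0,0],
)

```text
t: 25.95
position: [0.5664, -0.149, 0.2157]
eef_rot: [-3.14, 0.072, 0.001]
contact_force: [-2.6, 0.3, 32.8]
finger_gap: 0.0125
gripper_force: 63.5
```

>>> send_rows(
  moves=[15,-0.7,0,0,0,0,0,30,-1.5,0,0,0,0,0,45,-2.2,0,0,0,0,0,60,-2.9,0,0,0,0,0,67,-3.2,0,0,0,0,0],
)

```text
t: 26.45
position: [0.6334, -0.1528, 0.2156]
eef_rot: [-3.141, 0.073, 0.007]
contact_force: [-7.1, -0.7, 10.5]
finger_gap: 0.0125
gripper_force: 62.6
```

>>> send_rows(
  moves=[5,-0.2,0,0,0,0,0,9,-0.4,0,0,0,0,0,13,-0.6,0,0,0,0,0,13,-0.6,0,0,0,0,0],
)

```text
t: 26.85
position: [0.6462, -0.1535, 0.2156]
eef_rot: [-3.14, 0.074, 0.004]
contact_force: [-3.5, 0.1, 4.3]
finger_gap: 0.0126
gripper_force: 62.1
```

>>> send_rows(
  moves=[1.5,-0.1,0,0,0,0,0,3,-0.2,0,0,0,0,0,4,-0.2,0,0,0,0,0,4,-0.2,0,0,0,0,0],
)

```text
t: 27.25
position: [0.6487, -0.1539, 0.2158]
eef_rot: [-3.14, 0.075, 0.012]
contact_force: [-10.1, 2.1, 10.3]
finger_gap: 0.0124
gripper_force: 62.7
```

>>> send_rows(
  moves=[-1,0,0,0,0,0,0.45,-2,0,0,0,0,0,0.45,-2,0,0,0,0,0,0.45,-2,0,50,0,0,0,0.45,-2,0,95,0,0,0,0.45],
)

```text
t: 27.75
position: [0.6486, -0.1552, 0.3107]
eef_rot: [-3.14, 0.076, 0.004]
contact_force: [1.6, -0.9, -0.0]
finger_gap: 0.0383
gripper_force: 0.0
```

>>> send_rows(
  moves=[-20,20,20,0,0,0,0.45,-40,40,40,0,0,0,0.45,-60,65,60,0,0,0,0.45,-70,90,80,0,0,0,0.45,-70,90,80,0,0,0,0.45],
)

```text
t: 28.25
position: [0.5787, -0.061, 0.3946]
eef_rot: [-3.139, 0.068, -0.009]
contact_force: [-0.2, 1.1, 1.1]
finger_gap: 0.0387
gripper_force: 0.0
```

>>> send_rows(
  moves=[0,0,0,0,0,0,0.45],
)

```text
t: 28.35
position: [0.5789, -0.065, 0.3918]
eef_rot: [3.14, -0.075, 0.003]
contact_force: [0.5, -0.6, -0.3]
finger_gap: 0.0384
gripper_force: 0.0
```

```bash
python3 look.py 8
```

```text
28.35 [ 0.5789 -0.065   0.3918] [ 3.14e+00 -7.50e-02  3.00e-03] 0.038400522909807576
wrist red 959.0 [273. 130.] z9 [ 0.648  -0.0303]
wrist red 743.5 [277. 229.] z9 [ 0.5549 -0.0269]
wrist yellow 1108.5 [416. 130.] z9 [ 0.6417 -0.1579]
wrist yellow 753.0 [404. 229.] z9 [ 0.549  -0.1499]
wrist green 829.0 [344. 130.] z9 [ 0.6447 -0.0938]
wrist green 694.5 [341. 230.] z9 [ 0.5517 -0.0889]
wrist blue 786.0 [130. 130.] z9 [0.6541 0.097 ]
wrist blue 750.5 [151. 229.] z9 [0.5607 0.0955]
top blue 256.0 [ 82. 331.] z9 [0.3557 0.5552]
```

View pics/w8.png

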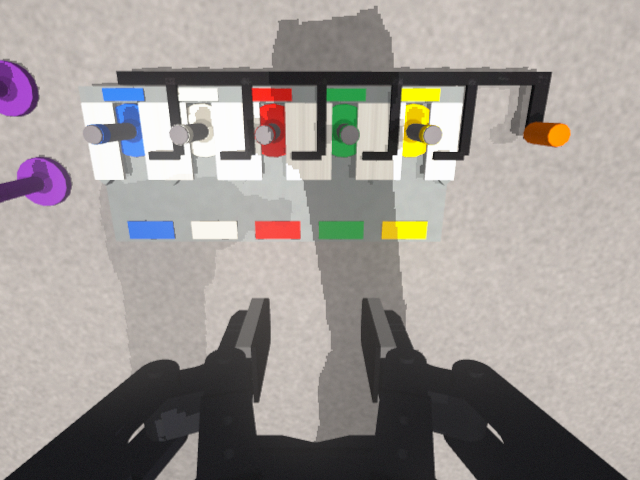

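All five formers are home, with their discs on row 130 and caps on rows 133–134, and the comb is still open. Next I'll grip the post, whose top is at (560,133), and lock it.

>>> send_rows(
  moves=[14,-45,-10,0,0,0,0.5,28,-90,-25,0,0,0,0.5,42,-135,-40,0,0,0,0.5,55,-178,-55,0,0,0,0.5,57,-190.5,-60,0,0,0,0.5],
)

```text
t: 28.95
position: [0.6345, -0.2638, 0.327]
eef_rot: [3.138, -0.091, -0.007]
contact_force: [-0.6, -1.2, -1.1]
finger_gap: 0.0426
gripper_force: 0.0
```

>>> send_rows(
  moves=[0,0,0,0,0,0,0.5,0,0,-45,0,0,0,0.5,0,0,-90,0,0,0,0.5,0,0,-120,0,0,0,0.5,0,0,-124,0,0,0,0.5],
)

```text
t: 29.45
position: [0.634, -0.2533, 0.2029]
eef_rot: [-3.137, 0.074, 0.012]
contact_force: [0.5, 0.0, 0.7]
finger_gap: 0.0429
gripper_force: 0.0
```

>>> send_rows(
  moves=[0,0,0,0,0,0,0.1,0,0,0,0,0,0,0.1,0,0,0,0,0,0,0.1,0,0,0,0,0,0,0.1],
  newtons=40,
)

```text
t: 29.85
position: [0.6367, -0.2545, 0.2092]
eef_rot: [-3.14, 0.075, -0.004]
contact_force: [0.4, 4.7, 3.5]
finger_gap: 0.0168
gripper_force: 39.6
```

>>> send_rows(
  moves=[0.3,7,0,0,0,0,0.1,0.7,14,0,0,0,0,0.1,1,20,0,0,0,0,0.1,1.2,24,0,0,0,0,0.1,1.3,27,0,0,0,0,0.1],
)

```text
t: 30.35
position: [0.6378, -0.2296, 0.2092]
eef_rot: [3.138, -0.078, 0.005]
contact_force: [-0.1, -3.0, 6.7]
finger_gap: 0.0168
gripper_force: 40.2
```

>>> send_rows(
  moves=[0,0,0,0,0,0,0.1,0,0,0,0,0,0,0.1],
)

```text
t: 30.55
position: [0.6379, -0.2291, 0.2092]
eef_rot: [3.139, -0.077, 0.005]
contact_force: [-0.0, 0.2, 7.5]
finger_gap: 0.0166
gripper_force: 40.3
```

>>> send_rows(
  moves=[0,1,0,0,0,0,0.1,0.1,2,0,0,0,0,0.1,0.1,3,0,0,0,0,0.1,0.1,3,0,0,0,0,0.1],
)

```text
t: 30.95
position: [0.6378, -0.2276, 0.2092]
eef_rot: [3.137, -0.078, 0.006]
contact_force: [0.0, -3.5, 5.6]
finger_gap: 0.0164
gripper_force: 40.2
```

>>> send_rows(
  moves=[0,1,0,0,0,0,0.1,0.1,2,0,0,0,0,0.1,0.1,3,0,0,0,0,0.1,0.1,3,0,0,0,0,0.1],
)

```text
t: 31.35
position: [0.6377, -0.227, 0.2092]
eef_rot: [3.134, -0.081, 0.007]
contact_force: [1.1, -7.2, 4.5]
finger_gap: 0.0165
gripper_force: 40.2
```

>>> send_rows(
  moves=[0,0,0,0,0,0,0.5,0,0,0,0,0,0,0.5,0,-4,0,0,0,0,0.5,0,-4,40,0,0,0,0.5,0,-4,90,0,0,0,0.5],
)

```text
t: 31.85
position: [0.636, -0.2265, 0.2948]
eef_rot: [-3.138, 0.076, 0.011]
contact_force: [0.5, -1.1, 0.9]
finger_gap: 0.0428
gripper_force: 0.0
```

>>> send_rows(
  moves=[-15,40,25,0,0,0,0.5,-30,80,50,0,0,0,0.5,-45,120,75,0,0,0,0.5,-60,160,95,0,0,0,0.5,-60,165,95,0,0,0,0.5],
)

```text
t: 32.35
position: [0.5764, -0.0553, 0.3956]
eef_rot: [-3.139, 0.063, -0.007]
contact_force: [1.6, -0.4, 0.8]
finger_gap: 0.0424
gripper_force: 0.0
```

>>> send_rows(
  moves=[0,0,0,0,0,0,0.5],
)

```text
t: 32.45
position: [0.577, -0.0601, 0.3929]
eef_rot: [3.141, -0.072, 0.002]
contact_force: [0.6, -0.2, 0.4]
finger_gap: 0.0424
gripper_force: 0.0
```

```bash
python3 look.py 9; python3 - <<'E'
from h import *
s=imaging.grab_frame("scene");cv2.imwrite("pics/s9.png",s[:,:,::-1])
v=np.load("w9.npy");c=cam("wrist",dict(position=v[:3],eef_rot=v[3:]))
im=cv2.imread("pics/w9.png")[:,:,::-1].copy()
for ar,uv,bb in blobs(im,"orange",200)[:2]:print(uv,bb,np.round(plane(c,uv,.05),4))
E
```

```text
32.45 [ 0.577  -0.0601  0.3929] [ 3.141e+00 -7.200e-02  2.000e-03] 0.04238236010413919
wrist red 879.5 [279. 125.] z9 [ 0.6498 -0.0306]
wrist red 736.5 [282. 227.] z9 [ 0.555 -0.027]
wrist yellow 1036.0 [422. 126.] z9 [ 0.6428 -0.1585]
wrist yellow 757.0 [409. 227.] z9 [ 0.5488 -0.1497]
wrist green 812.5 [350. 125.] z9 [ 0.6462 -0.0941]
wrist green 691.5 [346. 227.] z9 [ 0.5518 -0.0886]
wrist blue 750.5 [156. 226.] z9 [0.5606 0.0955]
wrist blue 682.5 [135. 124.] z9 [0.6563 0.097 ]
(516.7817258883249, 129.9103214890017) (499, 119, 39, 25) [ 0.6383 -0.2224  0.05  ]
```

View pics/w9.png

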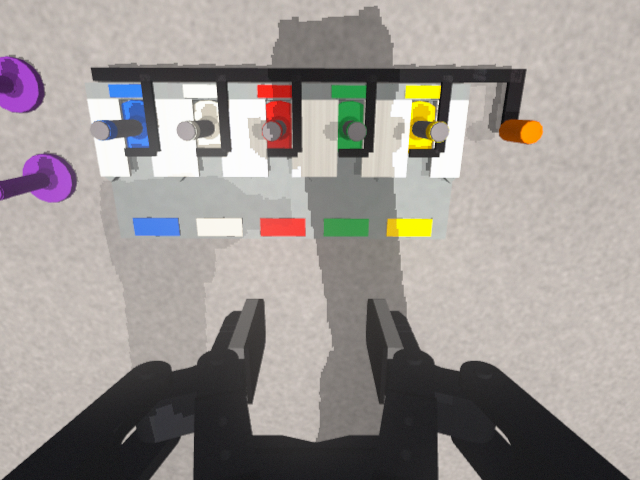

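View pics/s9.png

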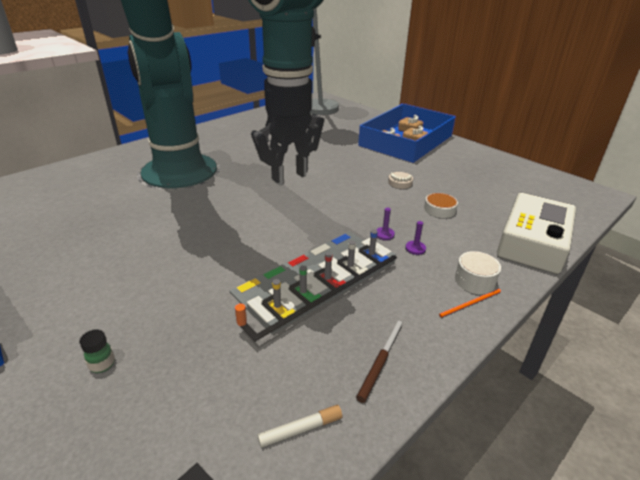

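The wrist view shows the hooks across all five gaps in front of the stems, with every stem upright on row 130. The scene view shows the bystanders unmoved. To confirm full lock, I'll compare the grip's pixel position with the start picture.

```bash
python3 - <<'E'
from h import *
for a in("scene0","s9"):
    im=cv2.imread(f"pics/{a}.png")[:,:,::-1].copy(); print(a,[np.round(b[1],2) for b in blobs(im,"orange") if 225<b[1][0]<255 and 290<b[1][1]<330])
for a in("top0","t9"):
    im=cv2.imread(f"pics/{a}.png")[:,:,::-1].copy(); print(a,[np.round(b[1],2) for b in blobs(im,"orange") if 395<b[1][0]<425 and 190<b[1][1]<230])
E
```

```text
scene0 [array([238.93, 314.71])]
s9 [array([240.35, 313.91])]
top0 [array([405.79, 209.48])]
t9 [array([404.79, 209.48])]
```

```bash
python3 -c "
from cell import bot
print(bot.sign_off())"
```

```text
the job is handed in; nothing more can be done
None
```

I slid the comb open, put all five formers (red, yellow, green, blue and white) home in their own slots, slid the comb back to its locked stop, left the jar, tin and cast where they were, and handed the job in at about 33 s; no verdict came back.

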